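Stand the tipped ink bottle up in its lane

TASK

One of the two ink bottles in the wooden lane has tipped over between its neighbours. Stand it upright on its foot again in its place in the middle of the lane, in line with the others, and leave its standing neighbours where they are.

Things in the scene. Friction and masses are not known exactly. Their poses are not given: they have to be found in the camera images.
- bottle_center (a point): The tipped ink bottle, brown with a cork, 0.12 kg, 80 mm tall. Round body 49 mm in diameter, straight up to 45 mm above the foot, then shoulder, neck and cork (20 mm in diameter). The point is on its axis, 40 mm from the foot; z runs from foot to cork. It starts lying flat on the lane's board, cork to the robot's left (+y), square to the lane within about 15 degrees, and does not roll.
- lane_mid (a point): Middle of the wooden lane's top surface, on its centreline; the bottle's place is here. The lane is a fixed board, 310 mm long along its x axis (pointing away from the robot, turned a little), 136 mm wide along its y axis; the board's top is 8 mm above the table. A rail 10 mm wide on each long side rises 10 mm above the board; 116 mm between the rails. z is up.
- stander_center (a point): The neighbour bottle, of the same make and size as the tipped one, loose, standing upright in the lane about 116 mm from the middle, in front of or behind the tipped one. The point is on its axis, 40 mm above its foot; z is up.
- wax_tin_center (a point): The other neighbour: round dark green wax tin, 62 mm in diameter, 46 mm tall, loose, standing in the lane about 116 mm from the middle on the other side of the tipped bottle. The point is its centre, half-way up; z is up.
Not all that is in view belongs to the job. Leave any orange look-alike of the part that bears wax_tin_center alone.

How it is judged (in metres and radians):
At the end, for the whole second after the job is handed in: The bottle that had tipped stands on its foot on the lane's board, within 10 degrees of upright, its axis within 25 mm of the lane's centreline and within 35 mm of the lane's middle along it, at rest; the other bottle and the wax tin stand upright within 20 mm of where they began (angle between each of bottle_center, stander_center, wax_tin_center's own z axis and vertical below 0.17 rad and height (world z) of bottle_center between 0.042 and 0.054 m and y of bottle_center in the frame of lane_mid between -0.025 and 0.025 m and x of bottle_center in the frame of lane_mid between -0.035 and 0.035 m and linear speed of bottle below 0.02 m/s and distance of each of stander_center, wax_tin_center from where it was at the start of the episode below 0.02 m); the robot touches nothing.
It fails at once if the standing bottle is knocked over or pushed out of its place (angle between stander_center's own z axis and vertical above 0.4 rad or distance of stander_center from where it was at the start of the episode above 0.03 m).
It fails at once if the wax tin is knocked over or pushed out of its place (angle between wax_tin_center's own z axis and vertical above 0.4 rad or distance of wax_tin_center from where it was at the start of the episode above 0.03 m).
It also fails if it takes over 35 s, if anything falls off the work surface, if the arm or the gripper's body presses on something with over 40 N, if the wrist force passes 120 N, or if a joint passes its speed limit or range.

ROBOT

A 6-joint arm with a two-finger parallel gripper is mounted at the origin on a cart in front of the work surface, level with it; the furniture and walls round the work are solid. World frame = base frame: x ahead of the robot, y to its left, z up, the work surface at z = 0. Lengths are in m, angles in degrees, forces in N, time in s.
With the tool pointing down it reaches from about 0.35 to 0.875 m from the base axis. Payload 4.2 kg.
Tool frame: the origin (TCP) lies midway between the tips of the shut fingers; the grasp point (between the pads) lies 19 mm behind it (manip.hold_point_z is the distance from the TCP to the grasp point, in m); z points along the fingers, y is the line along which they close (so a half turn about z gives the same grasp; the last joint's range is limited). The gripper opens to 85 mm and grips with 20 to 120 N. Pads are 22 mm wide; open, the fingers measure 114 mm over their backs; the gripper's body (76 mm by 85 mm) begins 54 mm behind the grasp point. The pads swing forward as they close: fully open they stand 13 mm farther back than shut.
Start: joints at [87.697, 22.042, 0.453, 0, -68.411, -14.817], TCP at [0.184, 0.597, 0.193] pointing down, gripper open.
Joint ranges: [-179.83, 179.83], [-69.29, 118.12], [-61.27, 80.66], [-181.25, 117.63], [-171.15, -9.14], [-177.46, 177.46]. Speed limits (degrees/s): [159.86, 159.86, 180, 180, 180, 180].

INTERFACE

Orientations are given as [roll, pitch, yaw] about the fixed x, y, z axes, in that order (R = Rz(yaw) Ry(pitch) Rx(roll)).
In Python, from plant import status, imaging, workorder, manip gives the robot as it stands.
- The arm moves only by the tool jog_arm, never from a script. Its argument "commands" is a list that holds one entry, the list of rows, each a list of 7 numbers: the opening, from 0 (shut) to 1 (fully open), then the shift along the tool's x, y, z in units of 30 mm (1.0 is 30 mm), then the turn, a rotation vector about the tool's x, y, z in rad. A call has 1 to 5 rows; each row shifts and turns the commanded pose from where the row before left it, along the tool's axes as they then stand; what a row does not reach is not made up. A row lasts 1/12 s, in which the tool goes at most 41.7 mm and 7.16 degrees, less where a joint would pass 70% of its speed; a pose out of reach is approached as far as the arm can. A call is refused whole if a number of a shift passes 1 or a number of a turn 0.125, either way. A call with a gripper value outside its range is refused whole. The fingers move at their own pace and stop on an object; "squeeze" is the grip in N (left out, the last holds). Time passes only in rows, so rows that do not move let the fingers close. It gives the time, the measured TCP pose, the force, the opening and the grip force at its end, in the units of the state.
- status.get_obs(): the state, without advancing time (a new reading comes with each control period).
- imaging.get_image(name): name is "side" or "top"; returns a dict with "img" (480x640x3 uint8, red, green, blue), "intrinsics" (3x3 intrinsics, pixels), "dist_coeffs" ([k1, k2, p1, p2, k3] as OpenCV has them; the pictures are not rectified), "cam_to_world" (4x4, takes a point from camera to world coordinates). Camera axes: x right, y up, looking along -z (the intrinsics and any distortion apply to the point x, -y, -z); pixel columns grow to the right and rows downward; lengths in m; the calibration is good to about 2 mm. A picture is of the moment at which its call begins. There is no depth.
- workorder.job_done(): hands the job in; it is judged then, once.
The state is a dict: "t": time; "joints": joint angles; "qvel": joint speeds; "effort": joint torques, N m; "tcp_pos": TCP position; "orientation": TCP orientation; "ft_force": force on the tool from outside, world axes, zero at the start; "moment": the same for the moment, N m; "finger_gap": finger opening in m; "grasp_force": force on a finger pad.
Only numpy, scipy, OpenCV 4.12 (cv2) and the standard library are available. Lean on these libraries where they do the work, as an engineer would, in place of code of your own. Each camera call takes 0.05 s, during which the arm holds its last target. There are 200 camera calls.

## Working session

There is one attempt and no reset: what is moved stays moved. The work goes in short steps, Python scripts to look and compute and a tool call to move; the robot and the scene stay as the last step left them, time stands still between calls to the robot, and variables do not carry over. Pictures are saved under pics/ and viewed, at most 10 in all, crops included, and the job is handed in when it is done.

Besides the shell and the picture viewer there is one more tool, called after "Request:" as name(argument=value, ...) on one line, values as JSON. jog_arm: Moves the arm, as the interface text tells. Its arguments: {"type":"object","properties":{"commands":{"type":"array","items":{"type":"array","items":{"type":"array","items":{"type":"number"}}}},"squeeze":{"type":"number"}},"required":["commands"]}

```bash
ls; mkdir -p pics; cat > h.py <<'E'
import numpy as np, cv2
from plant import status, imaging, workorder, manip
def ray(c,px):
    K=np.array(c["intrinsics"],float);d=np.array(c["dist_coeffs"],float);T=np.array(c["cam_to_world"])
    p=cv2.undistortPoints(np.array(px,float).reshape(-1,1,2),K,d).reshape(-1,2)
    D=np.c_[p[:,0],-p[:,1],-np.ones(len(p))]@T[:3,:3].T
    return T[:3,3],D
def onz(c,px,z):
    o,D=ray(c,px); z=np.broadcast_to(z,len(D)); return o+D*((z-o[2])/D[:,2])[:,None]
def proj(c,P):
    T=np.linalg.inv(np.array(c["cam_to_world"]));P=np.array(P,float).reshape(-1,3)
    q=P@T[:3,:3].T+T[:3,3]; q=q*[1,-1,-1]
    return cv2.projectPoints(q,np.zeros(3),np.zeros(3),np.array(c["intrinsics"],float),np.array(c["dist_coeffs"],float))[0].reshape(-1,2)
def save(c,name): cv2.imwrite("pics/"+name,c["img"][:,:,::-1])
E
python3 - <<'E'
from h import *
import pickle
cs={}
for n in("top","side"):
    c=imaging.get_image(n);cs[n]=c;save(c,n+"0.png");print(n,np.round(c["cam_to_world"],3).tolist(),np.round(c["intrinsics"],1).tolist())
pickle.dump(cs,open("c0.pkl","wb"))
print(status.get_obs())
E
```

```text
pics
top [[0.006, 0.999, -0.039, 0.478], [-1.0, 0.005, -0.027, -0.215], [-0.027, 0.039, 0.999, 0.896], [0.0, 0.0, 0.0, 1.0]] [[610.2, 0.0, 322.6], [0.0, 610.2, 238.3], [0.0, 0.0, 1.0]]
side [[0.926, 0.21, -0.315, 0.246], [-0.378, 0.561, -0.737, -0.841], [0.022, 0.801, 0.598, 0.565], [0.0, 0.0, 0.0, 1.0]] [[546.3, 0.0, 320.0], [0.0, 546.3, 244.0], [0.0, 0.0, 1.0]]
{'t': 0.1, 'joints': array([ 8.76951327e+01,  2.20847478e+01,  3.87048039e-01, -2.31898842e-02,
       -6.84127052e+01, -1.48208621e+01]), 'qvel': array([ 0.12579696, -0.0256316 ,  0.20344088,  0.13484673, -0.10121993,
        0.04806405]), 'effort': array([-6.40205371e-05, -3.93323565e+01,  1.88929224e+01,  4.19793963e+00,
       -2.57944535e-03,  3.51825939e-06]), 'tcp_pos': array([0.18382059, 0.59672346, 0.19234968]), 'orientation': array([ 1.79887755e+02, -7.41179302e-03, -1.71342749e+01]), 'ft_force': array([-0.04579634, -0.04224704,  0.01503696]), 'moment': array([0.01580509, 0.01208426, 0.01222995]), 'grasp_force': 0.0, 'finger_gap': 0.08559275423150485}
```

View pics/top0.png

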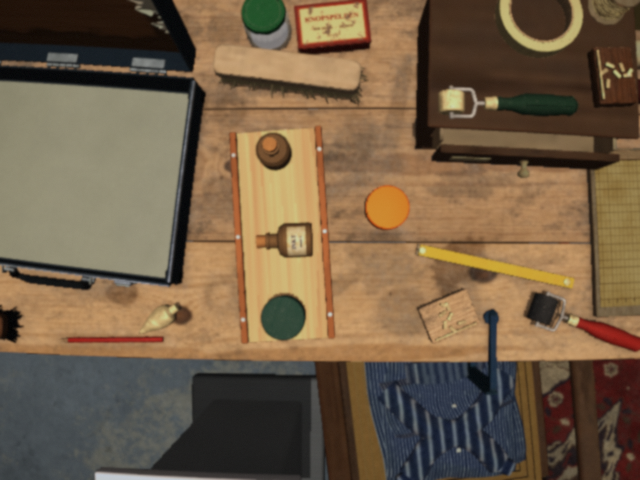

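View pics/side0.png

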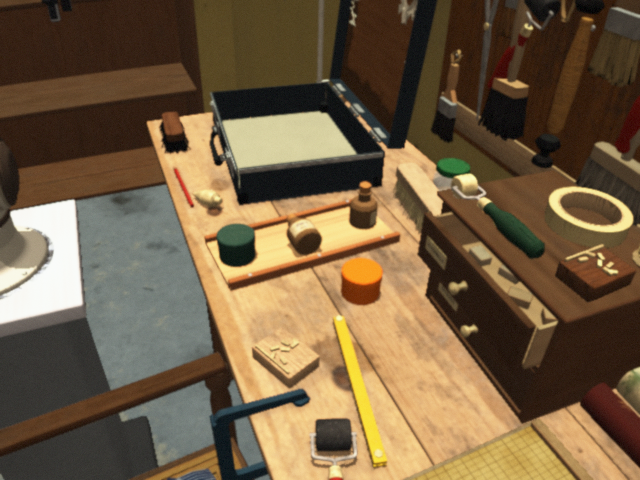

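The top view shows the tipped bottle at about (287,240) with its cork at (262,240). The standing bottle is at (273,150), the green tin at (283,317) and the orange look-alike tin at (387,207). The only rival to the tipped bottle is the upright one at (273,150), so I choose the one lying down. I'll check it in a close crop.

```bash
python3 - <<'E'
from h import *
import pickle
c=pickle.load(open("c0.pkl","rb"))["top"]
im=c["img"][120:350,220:345,::-1]
# two halves side by side, x5
a=cv2.resize(im[80:180],None,fx=6,fy=6,interpolation=cv2.INTER_CUBIC)
cv2.imwrite("pics/crop1.png",a[:600,:750])
b=cv2.resize(im,None,fx=2.6,fy=2.6,interpolation=cv2.INTER_CUBIC)
cv2.imwrite("pics/crop2.png",b)
E
```

```text
(no output)
```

View pics/crop1.png

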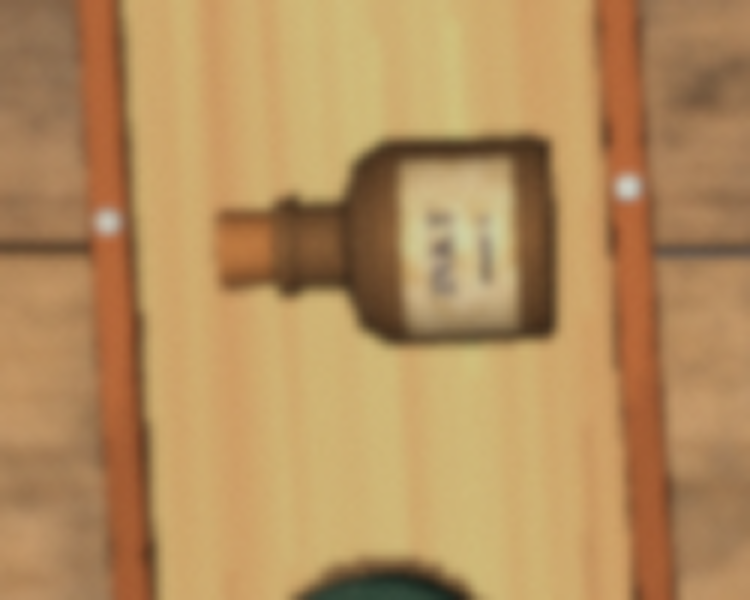

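View pics/crop2.png

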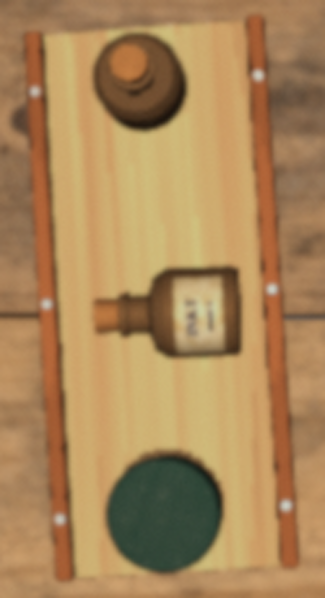

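The crop confirms the tipped brown bottle: cork end at crop (217,248), foot edge at (552,238). The rail nails at (107,222) and (628,187) mark the lane's middle.

```bash
python3 - <<'E'
from h import *
import pickle
C=pickle.load(open("c0.pkl","rb"));c=C["top"]
f1=lambda a:np.array(a,float)/6+[220-.4,200-.4]
f2=lambda a:np.array(a,float)/2.6+[220-.3,120-.3]
n=onz(c,f2([(35,91),(258,75),(46,303),(272,289),(60,519),(286,505)]),.018)
co=onz(c,f2([(26,32),(265,15),(298,567),(56,580)]),.018)
print(n.round(4).tolist());print("nails mean",n.mean(0),"corner mean",co.mean(0))
for A,B in((0,1),(3,2)):pass
print("lane yaw",np.degrees(np.arctan2(*(n[0]+n[1]-n[4]-n[5])[[1,0]])),"len",np.linalg.norm((co[0]+co[1]-co[2]-co[3])/2),"wid",np.linalg.norm(co[0]-co[1]),np.linalg.norm(co[2]-co[3]))
zb=.008+.0245
b=onz(c,f1([(217,248),(552,238),(450,135),(450,342)]),zb)
ax=b[0]-b[1];print("cork,foot,edges",b.round(4).tolist(),"len",np.linalg.norm(ax),"diam",np.linalg.norm(b[2]-b[3]),"axis yaw",np.degrees(np.arctan2(ax[1],ax[0])))
t=onz(c,f2([(165,513)]),.054);print("tin",t)
s=onz(c,f2([(128,62)]),.088);print("stander cork top",s)
s=C["side"]
print(proj(s,[b[0],b[1],n.mean(0)]).round(1), proj(s,t))
E
```

```text
[[0.6343, -0.0591, 0.018], [0.6431, -0.1846, 0.018], [0.5149, -0.0671, 0.018], [0.5233, -0.1931, 0.018], [0.3948, -0.076, 0.018], [0.4039, -0.2016, 0.018]]
nails mean [ 0.5190581  -0.13024924  0.018     ] corner mean [ 0.51894704 -0.13097182  0.018     ]
lane yaw 4.052994909948462 len 0.3082126589436803 wid 0.13536878730971266 0.13483301597530606
cork,foot,edges [[0.5078, -0.096, 0.0325], [0.5105, -0.1756, 0.0325], [0.5348, -0.1512, 0.0325], [0.4858, -0.1516, 0.0325]] len 0.07957173112566626 diam 0.0489677174959222 axis yaw 91.99963451664252
tin [[ 0.40210073 -0.13790077  0.054     ]]
stander cork top [[ 0.63685128 -0.11975104  0.088     ]]
[[290.7 217.4]
 [308.8 242.6]
 [303.8 233.6]] [[237.30154963 232.84496296]]
```

Request:
jog_arm(commands=[[[1, 0.84, 0.96, 0, 0, 0, 0], [1, 0.84, 0.96, 0, 0, 0, 0], [1, 0.84, 0.96, 0, 0, 0, 0], [1, 0.84, 0.96, 0, 0, 0, 0], [1, 0.84, 0.96, 0, 0, 0, 0]]], squeeze=30)

```text
t: 0.52
tcp_pos: [0.2622, 0.4205, 0.1928]
orientation: [179.9, 0.0, -17.1]
ft_force: [1.5, -0.7, 0.8]
finger_gap: 0.0852
grasp_force: 0.0
```

Request:
jog_arm(commands=[[[1, 0.84, 0.96, 0, 0, 0, 0], [1, 0.84, 0.96, 0, 0, 0, 0], [1, 0.84, 0.96, 0, 0, 0, 0], [1, 0.84, 0.96, 0, 0, 0, 0], [1, 0.84, 0.96, 0, 0, 0, 0]]])

```text
t: 0.93
tcp_pos: [0.34, 0.2459, 0.1932]
orientation: [180.0, 0.0, -17.1]
ft_force: [0.8, 0.2, -0.2]
finger_gap: 0.0855
grasp_force: 0.0
```

Request:
jog_arm(commands=[[[1, 0.84, 0.96, 0, 0, 0, 0], [1, 0.84, 0.96, 0, 0, 0, 0], [1, 0.84, 0.96, 0, 0, 0, 0], [1, 0.84, 0.96, 0, 0, 0, 0], [1, 0.84, 0.96, 0, 0, 0, 0]]])

```text
t: 1.35
tcp_pos: [0.4181, 0.0712, 0.1933]
orientation: [-180.0, 0.0, -17.1]
ft_force: [0.9, 0.5, -0.0]
finger_gap: 0.0855
grasp_force: 0.0
```

Request:
jog_arm(commands=[[[1, 0.84, 0.96, 0, 0, 0, 0], [1, 0.84, 0.96, 0, 0, 0, 0], [1, 0.84, 0.96, 0, 0, 0, 0], [1, 0.84, 0.96, 0, 0, 0, 0], [1, 0.84, 0.96, 0, 0, 0, 0]]])

```text
t: 1.77
tcp_pos: [0.4962, -0.1035, 0.1931]
orientation: [-180.0, 0.0, -17.1]
ft_force: [0.8, 0.3, 0.6]
finger_gap: 0.0853
grasp_force: 0.0
```

Request:
jog_arm(commands=[[[1, 0, 0, 0, 0, 0, 0.124], [1, 0, 0, 0, 0, 0, 0.124], [1, 0, 0, 0, 0, 0, 0.124], [1, 0, 0, 0, 0, 0, 0.124], [1, 0, 0, 0, 0, 0, 0.124]]])

```text
t: 2.18
tcp_pos: [0.4956, -0.1018, 0.1928]
orientation: [179.9, 0.0, -53.0]
ft_force: [-0.8, -0.2, 0.2]
finger_gap: 0.0856
grasp_force: 0.0
```

Request:
jog_arm(commands=[[[1, 0, 0, 0, 0, 0, 0.124], [1, 0, 0, 0, 0, 0, 0.124], [1, 0, 0, 0, 0, 0, 0.124], [1, 0, 0, 0, 0, 0, 0.124], [1, 0, 0, 0, 0, 0, 0.124]]])

```text
t: 2.6
tcp_pos: [0.4957, -0.1015, 0.1929]
orientation: [179.9, 0.0, -88.5]
ft_force: [0.2, -0.6, -0.2]
finger_gap: 0.0852
grasp_force: 0.0
```

Request:
jog_arm(commands=[[[1, 0, 0, 0, 0, 0.12, 0], [1, 0, 0, 0, 0, 0.12, 0], [1, 0, 0, 0, 0, 0.12, 0], [1, 0, 0, 0, 0, 0.12, 0], [1, 0, 0, 0, 0, 0.12, 0]]])

```text
t: 3.02
tcp_pos: [0.4963, -0.1011, 0.1941]
orientation: [-179.8, -34.7, -88.2]
ft_force: [0.4, -0.4, 0.9]
finger_gap: 0.0853
grasp_force: 0.0
```

Request:
jog_arm(commands=[[[1, 0, 0, 0, 0, 0.12, 0], [1, -0.8, -0.1, 0, 0, 0, 0], [1, -0.8, -0.1, 0, 0, 0, 0], [1, 0, 0, 0, 0, 0, 0]]])

```text
t: 3.35
tcp_pos: [0.5008, -0.0634, 0.159]
orientation: [179.7, -41.4, -87.7]
ft_force: [0.9, -0.0, -0.4]
finger_gap: 0.0858
grasp_force: 0.0
```

```bash
cat > d.py <<'E'
from h import *
import sys
from scipy.spatial.transform import Rotation as R
def delta(p):
    s=status.get_obs();r=R.from_euler("xyz",s["orientation"],degrees=True)
    print("t",s["t"],"tcp",s["tcp_pos"].round(4),s["orientation"].round(1),"j",s["joints"].round(0))
    print("tool shift units",(r.inv().apply(np.array(p)-s["tcp_pos"])/.03).round(3))
    return r,s
if __name__=="__main__":
    p=np.array(list(map(float,sys.argv[1:4])))
    s=status.get_obs();r=R.from_euler("xyz",s["orientation"],degrees=True)
    delta(p+manip.hold_point_z*r.apply([0,0,1])); print(r.as_matrix().round(3))
E
python3 d.py 0.5095 -0.1486 0.034
```

```text
t 3.35 tcp [ 0.5008 -0.0634  0.159 ] [179.7 -41.4 -87.7] j [ 32.  18. -36.  39. -65. -56.]
tool shift units [-0.613 -0.206  5.632]
[[ 0.03  -0.999  0.02 ]
 [-0.75  -0.036 -0.66 ]
 [ 0.661  0.004 -0.751]]
```

Request:
jog_arm(commands=[[[1, -0.6, -0.2, 0.5, 0, 0, 0], [1, 0, 0, 0.9, 0, 0, 0], [1, 0, 0, 0.9, 0, 0, 0], [1, 0, 0, 0.7, 0, 0, 0], [1, 0, 0, 0, 0, 0, 0]]])

```text
t: 3.77
tcp_pos: [0.5051, -0.1143, 0.0799]
orientation: [179.5, -41.4, -88.1]
ft_force: [-0.2, -1.0, 1.3]
finger_gap: 0.0854
grasp_force: 0.0
```

```bash
python3 d.py 0.5095 -0.1486 0.034; python3 - <<'E'
from h import *
c=imaging.get_image("side");save(c,"s1.png")
a=cv2.resize(c["img"][140:300,190:420,::-1],None,fx=3,fy=3,interpolation=cv2.INTER_CUBIC);cv2.imwrite("pics/s1c.png",a)
E
```

```text
t 3.7667 tcp [ 0.5051 -0.1143  0.0799] [179.5 -41.4 -88.1] j [ 24.  24. -44.  50. -53. -64.]
tool shift units [-0.151 -0.126  2.53 ]
[[ 0.025 -1.     0.013]
 [-0.75  -0.028 -0.661]
 [ 0.661  0.007 -0.75 ]]
```

View pics/s1c.png

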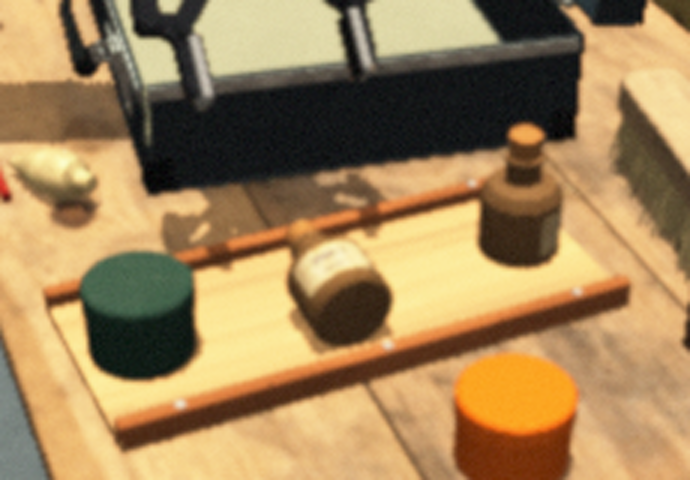

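The open fingers, tips at crop (200,95) and (360,70), straddle the lying bottle at (340,290) and clear both neighbours. I'll go in and close.

Request:
jog_arm(commands=[[[1, -0.15, -0.12, 0.7, 0, 0, 0], [1, 0, 0, 0.7, 0, 0, 0], [1, 0, 0, 0.6, 0, 0, 0], [1, 0, 0, 0.5, 0, 0, 0], [1, 0, 0, 0, 0, 0, 0]]])

```text
t: 4.23
tcp_pos: [0.5128, -0.1583, 0.0225]
orientation: [179.9, -41.3, -88.2]
ft_force: [-0.5, -0.3, 0.5]
finger_gap: 0.0853
grasp_force: 0.0
```

```bash
python3 d.py 0.5095 -0.1486 0.034
```

```text
t 4.2333 tcp [ 0.5128 -0.1583  0.0225] [179.9 -41.3 -88.2] j [ 15.  29. -48.  64. -46. -73.]
tool shift units [0.009 0.101 0.121]
[[ 0.024 -1.     0.019]
 [-0.751 -0.03  -0.66 ]
 [ 0.66   0.001 -0.751]]
```

Request:
jog_arm(commands=[[[1, 0, 0.1, 0.1, 0, 0, 0], [0.5, 0, 0, 0, 0, 0, 0], [0.4, 0, 0, 0, 0, 0, 0], [0.4, 0, 0, 0, 0, 0, 0], [0.4, 0, 0, 0, 0, 0, 0]]], squeeze=30)

```text
t: 4.65
tcp_pos: [0.5112, -0.1581, 0.0212]
orientation: [-179.9, -41.2, -88.2]
ft_force: [-0.0, -0.5, 0.5]
finger_gap: 0.0384
grasp_force: 0.0
```

Request:
jog_arm(commands=[[[0.4, 0, 0, 0, 0, 0, 0], [0.4, 0, 0, 0, 0, 0, 0], [0.4, 0, 0, 0, 0, 0, 0]]])

```text
t: 4.9
tcp_pos: [0.5108, -0.1586, 0.0207]
orientation: [-180.0, -41.2, -88.2]
ft_force: [0.5, 0.7, 0.0]
finger_gap: 0.034
grasp_force: 0.7
```

```bash
python3 - <<'E'
from h import *
c=imaging.get_image("side");t=imaging.get_image("top")
a=cv2.resize(c["img"][150:290,230:400,::-1],None,fx=3,fy=3,interpolation=cv2.INTER_CUBIC)
b=cv2.resize(t["img"][190:330,225:345,::-1],None,fx=2.4,fy=3,interpolation=cv2.INTER_CUBIC)
cv2.imwrite("pics/s2c.png",np.hstack([a,b]))
E
```

```text
(no output)
```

View pics/s2c.png

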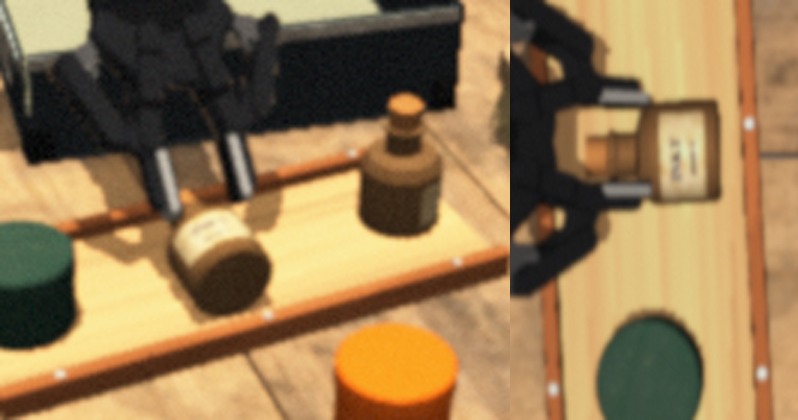

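```bash
python3 - <<'E'
from h import *
import pickle
C=pickle.load(open("c0.pkl","rb"));t=C["top"];s=C["side"]
def tri(a,b):
    o1,D1=ray(t,[a]);o2,D2=ray(s,[b]);d1=D1[0];d2=D2[0]
    k=np.linalg.lstsq(np.c_[d1,-d2],o2-o1,rcond=None)[0]
    p,q=o1+k[0]*d1,o2+k[1]*d2;print("mid",(p+q)/2,"gap",np.linalg.norm(p-q))
tri((283.3,237.5),(299.5,219))
tri((283.3,223),(312,215.5));tri((283.3,252.3),(287.3,221.5))
from scipy.spatial.transform import Rotation as R
o=status.get_obs();r=R.from_euler("xyz",o["orientation"],degrees=True);z=r.apply([0,0,1])
for d in(0,.01,.019,.03):
    p=o["tcp_pos"]-d*z;print(d,p.round(4),proj(t,p),proj(s,p))
E
```

```text
mid [ 0.51049686 -0.1367984   0.05442571] gap 0.003126245023741455
mid [ 0.5314638  -0.13720848  0.05679681] gap 0.0009527583194224473
mid [ 0.48954733 -0.13681284  0.05437978] gap 0.0041261773354380775
0 [ 0.5107 -0.1587  0.0206] [[300.24956552 239.38132142]] [[305.16570206 242.63390988]]
0.01 [ 0.5105 -0.1521  0.0282] [[295.29672493 239.31151123]] [[303.65945631 236.84202924]]
0.019 [ 0.5103 -0.1462  0.0349] [[290.7687023  239.24766257]] [[302.30507562 231.63302499]]
0.03 [ 0.5101 -0.1389  0.0432] [[285.14189776 239.16828518]] [[300.65142811 225.27163773]]
```

```bash
python3 - <<'E'
from h import *
import pickle
C=pickle.load(open("c0.pkl","rb"));t=C["top"];s=C["side"]
print([(k,getattr(manip,k)) for k in dir(manip) if k[0]!='_'])
p=np.array([.5051,-.1143,.0799]);z=np.array([.013,-.661,-.75])
for d in(0,.013,.03,.045,.055,.065): print(d,proj(s,p-d*z))
o=status.get_obs();print(o["finger_gap"],o["grasp_force"],o["ft_force"],o["tcp_pos"],o["t"])
c=imaging.get_image("side")
a=cv2.resize(c["img"][185:260,265:345,::-1],None,fx=8,fy=8,interpolation=cv2.INTER_CUBIC)
cv2.imwrite("pics/s3c.png",a)
E
```

```text
[('MotionError', <class 'plant.MotionError'>), ('hold_point_z', 0.0187)]
0 [[292.66354706 199.81332803]]
0.013 [[290.7682406 192.2766549]]
0.03 [[288.2959268 182.4417508]]
0.045 [[286.12061868 173.78479571]]
0.055 [[284.67378002 168.02504334]]
0.065 [[283.22974486 162.27497237]]
0.03402996961542367 0.784010885108728 [-0.03255412  1.52215283  1.81633426] [ 0.5107372  -0.15868465  0.02064537] 5.0
```

View pics/s3c.png

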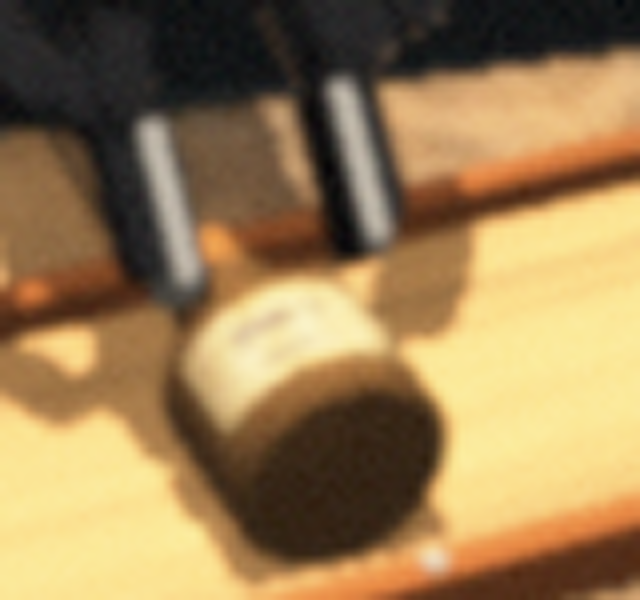

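The TCP reads about 35–40 mm further along the tool axis than the fingertips appear in both cameras. The tips are at crop (185,295) and (375,240), resting on the shoulder, and the bottle hasn't moved. I'll open, go deeper by the measured amount and look again.

Request:
jog_arm(commands=[[[1, 0, 0, -0.1, 0, 0, 0], [1, 0, 0, 0, 0, 0, 0], [1, 0, 0, 0, 0, 0, 0], [1, 0, 0, 0, 0, 0, 0], [1, 0, 0, 0, 0, 0, 0]]])

```text
t: 5.47
tcp_pos: [0.5104, -0.157, 0.0227]
orientation: [180.0, -41.3, -88.2]
ft_force: [0.3, 0.3, 1.0]
finger_gap: 0.0853
grasp_force: 0.0
```

Request:
jog_arm(commands=[[[1, 0, 0, 0.4, 0, 0, 0], [1, 0, 0, 0.4, 0, 0, 0], [1, 0, 0, 0.3, 0, 0, 0], [1, 0, 0, 0, 0, 0, 0]]])

```text
t: 5.8
tcp_pos: [0.5098, -0.1799, -0.0031]
orientation: [179.8, -41.3, -88.1]
ft_force: [-0.4, -0.8, -0.4]
finger_gap: 0.0853
grasp_force: 0.0
```

```bash
python3 d.py 0.51 -0.16 0.02; python3 - <<'E'
from h import *
import pickle
c=imaging.get_image("side");t=imaging.get_image("top");pickle.dump((t,c),open("c4.pkl","wb"))
a=cv2.resize(c["img"][170:270,250:360,::-1],None,fx=4,fy=4,interpolation=cv2.INTER_CUBIC)
b=cv2.resize(t["img"][190:290,235:325,::-1],None,fx=4,fy=4,interpolation=cv2.INTER_CUBIC)
cv2.imwrite("pics/s4c.png",np.hstack([a,b]))
E
```

```text
t 5.8 tcp [ 0.5098 -0.1799 -0.0031] [179.8 -41.3 -88.1] j [ 10.  31. -51.  72. -43. -78.]
tool shift units [ 0.01  -0.025 -0.393]
[[ 0.025 -1.     0.018]
 [-0.751 -0.03  -0.659]
 [ 0.66   0.003 -0.752]]
```

View pics/s4c.png

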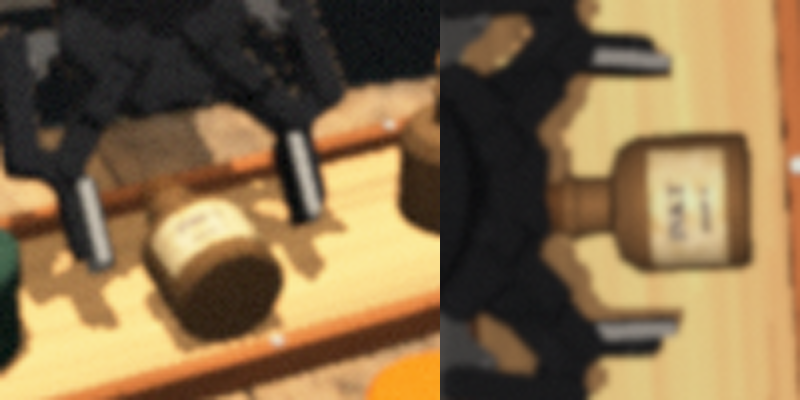

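```bash
python3 - <<'E'
from h import *
import pickle
t,s=pickle.load(open("c4.pkl","rb"))
def tri(a,b):
    o1,D1=ray(t,[a]);o2,D2=ray(s,[b]);d1=D1[0];d2=D2[0]
    k=np.linalg.lstsq(np.c_[d1,-d2],o2-o1,rcond=None)[0]
    p,q=o1+k[0]*d1,o2+k[1]*d2;print("mid",(p+q)/2,"gap",np.linalg.norm(p-q))
tri((291.5,206),(326,224.5));tri((292.5,272),(275,237))
E
```

```text
mid [ 0.55525087 -0.14636308  0.03878924] gap 0.004086214023384917
mid [ 0.46290628 -0.14876274  0.03765962] gap 0.0025263390198906064
```

The tips are now at about (0.509, −0.148, 0.038), beside the body. The reading leads the real tool by about 39 mm along tool z. I'll go 13 mm deeper and close.

Request:
jog_arm(commands=[[[1, 0, 0, 0.22, 0, 0, 0], [1, 0, 0, 0.22, 0, 0, 0], [1, 0, 0, 0, 0, 0, 0], [0.4, 0, 0, 0, 0, 0, 0], [0.4, 0, 0, 0, 0, 0, 0]]])

```text
t: 6.32
tcp_pos: [0.5118, -0.187, -0.0115]
orientation: [-179.9, -41.3, -88.2]
ft_force: [-1.0, 0.2, 1.1]
finger_gap: 0.0636
grasp_force: 0.0
```

Request:
jog_arm(commands=[[[0.4, 0, 0, 0, 0, 0, 0], [0.4, 0, 0, 0, 0, 0, 0], [0.4, 0, 0, 0, 0, 0, 0], [0.4, 0, 0, 0, 0, 0, 0]]])

```text
t: 6.65
tcp_pos: [0.5118, -0.187, -0.0115]
orientation: [-179.9, -41.3, -88.2]
ft_force: [-0.8, 2.5, 4.2]
finger_gap: 0.0483
grasp_force: 32.1
```

Request:
jog_arm(commands=[[[0.4, 0.3, 0, -0.35, 0, 0, 0], [0.4, 0.6, 0, -0.7, 0, 0, 0], [0.4, 0.6, 0, -0.7, 0, 0, 0], [0.4, 0, 0, 0, 0, 0, 0]]])

```text
t: 6.98
tcp_pos: [0.5138, -0.1855, 0.0608]
orientation: [-179.4, -41.2, -88.5]
ft_force: [1.5, 0.5, -0.9]
finger_gap: 0.0482
grasp_force: 31.5
```

Request:
jog_arm(commands=[[[0.4, 0, 0, 0, 0, -0.12, 0], [0.4, 0, 0, 0, 0, -0.12, 0], [0.4, 0, 0, 0, 0, -0.12, 0], [0.4, 0, 0, 0, 0, -0.12, 0], [0.4, 0, 0, 0, 0, -0.12, 0]]])

```text
t: 7.4
tcp_pos: [0.5092, -0.189, 0.0571]
orientation: [179.6, -11.4, -88.3]
ft_force: [-0.7, -2.1, -0.2]
finger_gap: 0.0482
grasp_force: 31.5
```

```bash
python3 d.py 0.51 -0.16 0.02; python3 -c "
from h import *
import pickle
t=imaging.get_image('top');s=imaging.get_image('side')
a=cv2.resize(s['img'][120:290,210:410,::-1],None,fx=2.4,fy=2.4);b=cv2.resize(t['img'][130:340,220:350,::-1],None,fx=408/210,fy=408/210)
cv2.imwrite('pics/s5.png',np.hstack([a,b]))"
```

```text
t 7.4 tcp [ 0.5092 -0.189   0.0571] [179.6 -11.4 -88.3] j [  3.  21. -31.  18. -40. -16.]
tool shift units [-1.193 -0.061  1.644]
[[ 0.028 -1.    -0.002]
 [-0.98  -0.027 -0.199]
 [ 0.198  0.008 -0.98 ]]
```

View pics/s5.png

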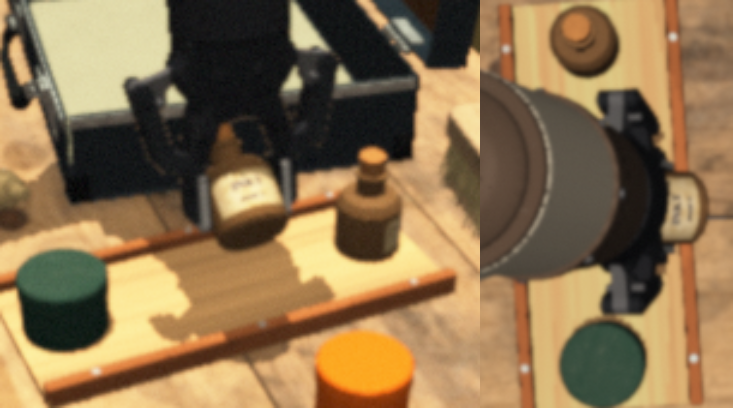

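The bottle is held and turning with the tool, cork rising at crop (225,135) and both neighbours still in place. I'll continue the remaining 60°.

Request:
jog_arm(commands=[[[0.4, 0, 0, 0, 0, -0.12, 0], [0.4, 0, 0, 0, 0, -0.12, 0], [0.4, 0, 0, 0, 0, -0.12, 0], [0.4, 0, 0, 0, 0, -0.12, 0], [0.4, 0, 0, 0, 0, -0.12, 0]]])

```text
t: 7.92
tcp_pos: [0.5087, -0.1914, 0.0574]
orientation: [179.2, 20.9, -88.8]
ft_force: [1.0, -1.1, -0.9]
finger_gap: 0.0478
grasp_force: 31.5
```

```bash
python3 d.py 0.51 -0.16 0.02
```

```text
t 7.9167 tcp [ 0.5087 -0.1914  0.0574] [179.2  20.9 -88.8] j [-17.  28.  -6. -22. -65.  29.]
tool shift units [-0.531 -0.084  2.16 ]
[[ 0.019 -1.    -0.021]
 [-0.934 -0.025  0.356]
 [-0.356  0.012 -0.934]]
```

Now the last 28° (0.49 rad).

Request:
jog_arm(commands=[[[0.4, 0, 0, 0, 0, -0.12, 0], [0.4, 0, 0, 0, 0, -0.12, 0], [0.4, 0, 0, 0, 0, -0.12, 0], [0.4, 0, 0, 0, 0, -0.12, 0], [0.4, 0, 0, 0, 0, 0, 0]]])

```text
t: 8.33
tcp_pos: [0.505, -0.194, 0.05]
orientation: [177.6, 48.5, -90.8]
ft_force: [-0.5, -0.3, -3.3]
finger_gap: 0.048
grasp_force: 31.5
```

```bash
python3 d.py 0.51 -0.16 0.02
```

```text
t 8.3333 tcp [ 0.505 -0.194  0.05 ] [177.6  48.5 -90.8] j [-30.  41.   8. -39. -89.  43.]
tool shift units [-0.004 -0.214  2.129]
[[-0.009 -0.999 -0.031]
 [-0.662 -0.017  0.749]
 [-0.749  0.027 -0.662]]
```

Request:
jog_arm(commands=[[[0.4, -0.59, -0.12, 0.66, 0, 0, 0], [0.4, -0.59, -0.12, 0.66, 0, 0, 0], [0.4, -0.59, -0.11, 0.66, 0, 0, 0], [0.4, -0.59, -0.11, 0.66, 0, 0, 0], [0.4, 0, 0, 0, 0, 0, 0]]])

```text
t: 8.75
tcp_pos: [0.5179, -0.0799, 0.0564]
orientation: [178.5, 48.2, -89.5]
ft_force: [-0.2, -0.8, -0.8]
finger_gap: 0.0481
grasp_force: 31.6
```

Request:
jog_arm(commands=[[[0.4, 0.4, 0, 0.35, 0, 0, 0], [0.4, 0.4, 0, 0.35, 0, 0, 0], [0.4, 0, 0, 0, 0, 0, 0]]])

```text
t: 9.0
tcp_pos: [0.5167, -0.0844, 0.0208]
orientation: [178.2, 48.3, -90.0]
ft_force: [-0.5, -0.3, -2.6]
finger_gap: 0.0484
grasp_force: 31.5
```

```bash
python3 d.py 0.51 -0.16 0.02; python3 -c "
from h import *
import pickle
t=imaging.get_image('top');s=imaging.get_image('side');pickle.dump((t,s),open('c6.pkl','wb'))
a=cv2.resize(s['img'][150:290,215:385,::-1],None,fx=2.7,fy=2.7,interpolation=cv2.INTER_CUBIC);k=378/150;b=cv2.resize(t['img'][165:315,220:345,::-1],(315,378),interpolation=cv2.INTER_CUBIC)
cv2.imwrite('pics/s6.png',np.hstack([a,b]));print(a.shape)"
```

```text
t 9.0 tcp [ 0.5167 -0.0844  0.0208] [178.2  48.3 -90. ] j [-22.  39.  -0. -44. -79.  43.]
tool shift units [ 1.698  0.283 -1.233]
[[ 0.    -1.    -0.031]
 [-0.665 -0.023  0.746]
 [-0.746  0.021 -0.665]]
(378, 459, 3)
```

View pics/s6.png

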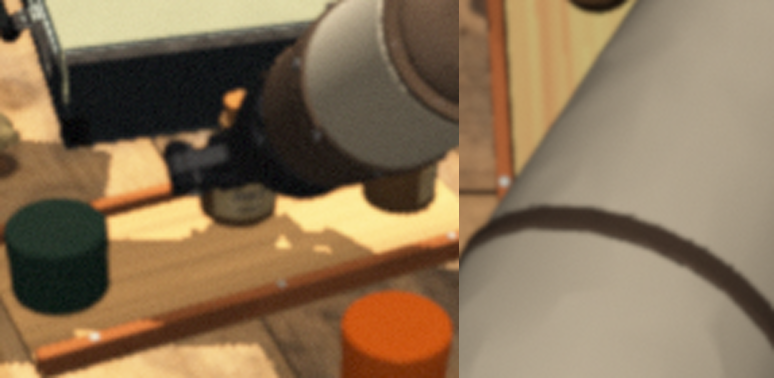

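```bash
python3 - <<'E'
from h import *
import pickle
from scipy.optimize import least_squares
t,s=pickle.load(open("c6.pkl","rb"))
f=lambda P:proj(s,P)
def feats(p):
    x,y,z=p; o=np.array(s["cam_to_world"])[:2,3]; d=o-[x,y]; d/=np.linalg.norm(d); n=np.array([-d[1],d[0]])
    P=[[x+d[0]*.0245,y+d[1]*.0245,z],[x+n[0]*.0245,y+n[1]*.0245,z+.01],[x-n[0]*.0245,y-n[1]*.0245,z+.01],[x,y,z+.08]]
    q=f(P);return np.array([q[0,1],q[1,0],q[2,0],q[3,0],q[3,1]])
print("pred",feats([.5185,-.1277,.032]).round(1))
g=lambda x,y:(x/2.7+215-.3,y/2.7+150-.3)
print("obs foot v",g(0,223)[1],"edges",g(203,0)[0],g(275,0)[0],"cork top",g(235,97))
E
```

```text
pred [234.6 317.5 288.5 303.1 185.6]
obs foot v 232.29259259259257 edges 289.88518518518515 316.55185185185184 cork top (301.73703703703706, 185.6259259259259)
```

My last picture shows the bottle held upright, cork top at crop (235,97) and foot at (240,223). That fits a pose of about (0.518, −0.128) with the foot about 25 mm above the board. I'll lower it and watch the force.

Request:
jog_arm(commands=[[[0.4, 0.25, 0, 0.16, 0, 0, 0], [0.4, 0.23, 0, 0.2, 0, 0, 0], [0.4, 0, 0, 0, 0, 0, 0]]])

```text
t: 9.35
tcp_pos: [0.5185, -0.0866, 0.0052]
orientation: [178.7, 48.3, -89.7]
ft_force: [-0.0, 0.0, -1.9]
finger_gap: 0.0479
grasp_force: 31.5
```

Request:
jog_arm(commands=[[[0.4, 0.05, 0, 0.044, 0, 0, 0], [0.4, 0, 0, 0, 0, 0, 0]]])

```text
t: 9.52
tcp_pos: [0.5193, -0.0867, 0.0047]
orientation: [178.9, 48.2, -89.4]
ft_force: [0.2, -0.7, -1.6]
finger_gap: 0.048
grasp_force: 31.5
```

Request:
jog_arm(commands=[[[0.4, 0.05, 0, 0.044, 0, 0, 0], [0.4, 0, 0, 0, 0, 0, 0]]])

```text
t: 9.68
tcp_pos: [0.5194, -0.0865, 0.0031]
orientation: [179.0, 48.2, -89.4]
ft_force: [0.3, 0.1, -0.8]
finger_gap: 0.0478
grasp_force: 31.5
```

Request:
jog_arm(commands=[[[0.4, 0.05, 0, 0.044, 0, 0, 0], [0.4, 0, 0, 0, 0, 0, 0]]])

```text
t: 9.85
tcp_pos: [0.5193, -0.0865, 0.001]
orientation: [179.0, 48.2, -89.4]
ft_force: [-0.5, -0.0, -0.0]
finger_gap: 0.0483
grasp_force: 31.5
```

Request:
jog_arm(commands=[[[0.4, 0.05, 0, 0.044, 0, 0, 0], [0.4, 0, 0, 0, 0, 0, 0]]])

```text
t: 10.02
tcp_pos: [0.5195, -0.0866, -0.0007]
orientation: [179.0, 48.2, -89.3]
ft_force: [0.1, -0.4, -0.3]
finger_gap: 0.0482
grasp_force: 31.6
```

Request:
jog_arm(commands=[[[0.4, 0.05, 0, 0.044, 0, 0, 0], [0.4, 0, 0, 0, 0, 0, 0]]])

```text
t: 10.18
tcp_pos: [0.5195, -0.0864, -0.0008]
orientation: [179.1, 48.3, -89.2]
ft_force: [-0.5, -0.2, 8.7]
finger_gap: 0.0479
grasp_force: 32.1
```

Request:
jog_arm(commands=[[[0.4, -0.02, 0, -0.02, 0, 0, 0], [0.7, 0, 0, 0, 0, 0, 0], [1, 0, 0, 0, 0, 0, 0], [1, 0, 0, 0, 0, 0, 0], [1, 0, 0, 0, 0, 0, 0]]])

```text
t: 10.6
tcp_pos: [0.5191, -0.0865, -0.0024]
orientation: [178.9, 48.2, -89.4]
ft_force: [-0.6, -0.1, -0.0]
finger_gap: 0.0856
grasp_force: 0.0
```

Request:
jog_arm(commands=[[[1, 0, 0, 0, 0, 0, 0], [1, 0, 0, -0.3, 0, 0, 0], [1, 0, 0, -0.6, 0, 0, 0], [1, 0, 0, -0.6, 0, 0, 0], [1, 0, 0, 0, 0, 0, 0]]])

```text
t: 11.02
tcp_pos: [0.522, -0.1235, 0.0299]
orientation: [179.4, 48.0, -89.1]
ft_force: [1.0, 0.4, 0.3]
finger_gap: 0.0852
grasp_force: 0.0
```

Request:
jog_arm(commands=[[[1, 0, 0, -0.8, 0, 0, 0], [1, 0, 0, -0.8, 0, 0, 0], [1, 0, 0, -0.8, 0, 0, 0], [1, 0, 0, -0.8, 0, 0, 0], [1, 0, 0, -0.8, 0, 0, 0]]])

```text
t: 11.43
tcp_pos: [0.5234, -0.21, 0.1085]
orientation: [178.9, 48.2, -89.4]
ft_force: [1.0, 0.8, 0.1]
finger_gap: 0.0854
grasp_force: 0.0
```

```bash
python3 d.py 0.51 -0.16 0.02; python3 - <<'E'
from h import *
import pickle
t0=pickle.load(open("c0.pkl","rb"))
for n in("side","top"):
    c=imaging.get_image(n);pickle.dump(c,open("e_"+n+".pkl","wb"));i=c["img"].astype(int);i0=t0[n]["img"].astype(int)
    # cork: bright orange-brown like stander's; tin: dark green
    for nm,im in(("start",i0),("now",i)):
        hsv=cv2.cvtColor(im.astype(np.uint8),cv2.COLOR_RGB2HSV)
        m=cv2.inRange(hsv,(5,130,110),(18,230,230)); g=cv2.inRange(hsv,(70,90,20),(95,255,110))
        for k,mm in(("cork",m),("tin",g)):
            N,L,st,ce=cv2.connectedComponentsWithStats(mm)
            reg=(lambda p:225<p[0]<330 and 130<p[1]<340) if n=="top" else (lambda p:210<p[0]<400 and 175<p[1]<275)
            print(n,nm,k,[(ce[j].round(1).tolist(),st[j].tolist()[:5]) for j in range(1,N) if st[j,4]>35 and reg(ce[j])])
E
```

```text
t 11.4333 tcp [ 0.5234 -0.21    0.1085] [178.9  48.2 -89.4] j [-31.  39.  14. -39. -95.  39.]
tool shift units [1.088 0.368 3.84 ]
[[ 0.007 -1.    -0.026]
 [-0.666 -0.024  0.746]
 [-0.746  0.012 -0.666]]
side start cork [([216.5, 186.0], [211, 180, 12, 12, 87]), ([365.1, 184.7], [359, 181, 13, 8, 51]), ([312.3, 220.0], [235, 188, 144, 80, 1390]), ([212.7, 211.5], [202, 204, 21, 13, 106]), ([290.8, 258.8], [204, 231, 198, 61, 933]), ([316.9, 265.7], [292, 257, 55, 17, 88])]
side start tin [([236.6, 253.2], [220, 240, 34, 25, 333])]
side now cork [([216.6, 186.0], [212, 181, 11, 11, 67]), ([213.9, 211.7], [206, 206, 16, 10, 84]), ([292.7, 222.7], [247, 209, 110, 37, 546]), ([307.8, 270.4], [284, 258, 59, 24, 162])]
side now tin [([236.3, 253.4], [220, 240, 34, 25, 375])]
top start cork [([323.5, 230.1], [310, 125, 26, 214, 1903]), ([238.1, 238.0], [229, 131, 20, 213, 1642]), ([271.2, 146.9], [259, 135, 26, 27, 474]), ([256.9, 147.3], [255, 136, 7, 24, 39]), ([311.4, 236.4], [307, 222, 7, 33, 39]), ([283.9, 239.8], [281, 229, 6, 23, 74]), ([307.4, 237.9], [306, 228, 4, 22, 62]), ([263.0, 240.6], [255, 231, 21, 20, 229])]
top start tin []
top now cork [([317.5, 230.0], [295, 124, 36, 215, 1959]), ([235.4, 207.4], [203, 131, 42, 147, 1169]), ([305.8, 165.3], [303, 134, 7, 61, 196]), ([268.8, 143.2], [261, 136, 17, 16, 205]), ([255.4, 201.5], [251, 139, 12, 136, 422]), ([274.2, 228.5], [266, 220, 18, 18, 230]), ([254.3, 309.2], [245, 279, 32, 62, 554])]
top now tin []
```

Request:
jog_arm(commands=[[[1, 0, 0, -0.8, 0, 0, 0], [1, -0.4, 0, -0.8, 0, 0, 0], [1, -0.4, 0, -0.8, 0, 0, 0], [1, -0.4, 0, -0.8, 0, 0, 0], [1, 0, 0, 0, 0, 0, 0]]])

```text
t: 11.95
tcp_pos: [0.5271, -0.2593, 0.2027]
orientation: [179.6, 47.9, -89.0]
ft_force: [0.0, -0.0, 1.3]
finger_gap: 0.0854
grasp_force: 0.0
```

```bash
python3 - <<'E'
from h import *
import pickle
c0=pickle.load(open("c0.pkl","rb"))
T=imaging.get_image("top");S=imaging.get_image("side")
def cork(im):
    m=cv2.inRange(cv2.cvtColor(im,cv2.COLOR_RGB2HSV),(5,130,110),(18,230,230));N,L,st,ce=cv2.connectedComponentsWithStats(m)
    return [(ce[j].round(1).tolist(),st[j,2:].tolist()) for j in range(1,N) if st[j,4]>100 and 255<ce[j][0]<300 and 130<ce[j][1]<300]
print(cork(T["img"]));print("expected cork top, base",proj(T,[[.519,-.1305,.088],[.519,-.1305,.08]]).round(1))
p=[np.array(k[0]) for k in cork(T["img"])]
for q in p:
    w=onz(T,[q],.086)[0]-[.519,-.1305,0];a=np.radians(4.07);print("lane xy",w[0]*np.cos(a)+w[1]*np.sin(a),-w[0]*np.sin(a)+w[1]*np.cos(a))
# neighbours: template match start patch in now (both cams)
for n,c,boxes in(("top",T,{"stander":(253,130,42,42),"tin":(258,292,50,50)}),("side",S,{"stander":(345,180,36,50),"tin":(214,222,45,46)})):
    for k,(x,y,w,h) in boxes.items():
        tp=c0[n]["img"][y:y+h,x:x+w];win=c["img"][y-15:y+h+15,x-15:x+w+15]
        r=cv2.matchTemplate(win,tp,cv2.TM_CCOEFF_NORMED);_,v,_,l=cv2.minMaxLoc(r);print(n,k,"score",round(v,3),"shift",l[0]-15,l[1]-15)
# new bottle in side: match the standing neighbour's picture at the new place
x,y,w,h=348,180,30,50;tp=c0["side"]["img"][y:y+h,x:x+w]
r=cv2.matchTemplate(S["img"][150:270,250:345],tp,cv2.TM_CCOEFF_NORMED);_,v,_,l=cv2.minMaxLoc(r);print("side bottle match",round(v,3),l[0]+250,l[1]+150)
q=proj(S,[[.6368,-.122,.048],[.519,-.1305,.048]]);print("expect match at",(np.array([x,y])+q[1]-q[0]).round(1))
print(status.get_obs()["t"],status.get_obs()["tcp_pos"])
E
```

```text
[([270.3, 147.1], [31, 33, 591]), ([276.3, 229.8], [28, 29, 593])]
expected cork top, base [[275.9 231.2]
 [276.5 231.5]]
lane xy 0.1137392025936341 0.0009930155380392502
lane xy 0.0018951877931525822 -0.0004271853637271949
top stander score 1.0 shift 0 0
top tin score 0.832 shift 0 1
side stander score 0.998 shift 0 0
side tin score 0.914 shift -1 0
side bottle match 0.588 289 195
expect match at [287.2 195.6]
12.05 [ 0.52611065 -0.25665933  0.19897721]
```

```bash
python3 -c "
from plant import workorder
print(workorder.job_done())"
```

```text
the job is handed in; nothing more can be done
None
```

I stood the tipped bottle upright about 2 mm from the middle of the lane and moved the arm clear; both neighbours stayed put to within 1 pixel (about 2 mm) in the images, and the job was handed in at about 12 s with no verdict returned.

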